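Knock the stop pegs home and put the mallet away

TASK

Clear the breaking board: with the wooden mallet, knock both sprung stop pegs fully home, until their heads sit down on the board. Then put the mallet away inside the open drawer and let go of it, setting it down rather than dropping it. Do not push the pegs with the gripper or with anything but the mallet, and leave the stone, the jar and the brush where they are.

Things in the scene. Friction and masses are not known exactly. Their poses are not given: they have to be found in the camera images.
- board: Hardwood breaking board, fixed to the bench, 200 (x) x 260 (y) x 40 high, with a steel band round each end. Origin: centre of its underside. It carries two steel stop pegs at (30, 78) mm and (-10, -78) mm in its x, y.
- peg_a (a joint): How far stop peg A (at +y on the board) has been driven down: 0 = standing 30 mm up, 0.030 m = home, its head sitting on the board. A spring clip inside grips it: it moves under about 6 to 8 N plus a little for speed, and stays where it is left.
- peg_b (a joint): The same for stop peg B (at -y on the board).
- peg_a_top (a point): Centre of the flat top of peg A: steel mushroom head 32 mm in diameter and 8 mm thick on an 18 mm shaft. When home this point is 8 mm above the top of the board (48 mm above the bench).
- peg_b_top (a point): Centre of the flat top of peg B, the same shape and size as A.
- mallet: Wooden mallet, 0.3 kg, 196 long, standing on one striking face, handle level. Head: pale wood block 55 (x) x 65 (y) x 84 (z). Handle: dark wood bar 24 wide (y) x 26 high (z), leaving the head at 42 mm height towards -x and ending 166 mm from the head centre. Origin: centre of the lower striking face; z points up out of the other face.
- mallet_head (a point): Centre of the mallet head, 42 mm above its lower striking face.
- mallet_grip (a point): Point on the handle's axis 60 mm from the head centre (33 mm from the head's near side), a good place to grip across y; its axes are the mallet's.
- mallet_end (a point): Centre of the handle's free end, 166.5 mm from the head centre.
- drawer_open (a point): Drawer of a fixed grey cabinet (300 wide, 130 high), standing open towards the robot (-x), sliding at 1 N. This point: middle of the uncovered part of its floor, 22 mm above the bench; y across. Inside: 72 mm to the front (-x), at least 71 mm to the cabinet (+x), 129 mm either way in y. Walls 86 mm above the floor; front panel 96 mm, 15 mm thick, bar handle 43 mm out.
- stone_red: Bystander: red lump of stone, about 60 across and 38 high; origin at its underside.
- jar: Bystander: lidded jar, 64 in diameter, 85 high; origin at its underside.
- brush: Bystander: hand brush lying on the bench; origin at its underside.

How it is judged:
On the way:
1. both stop pegs are home (within 3 mm) (value of joint each of peg_a, peg_b above 0.027 m), for 0.2 s.
At the end, for the whole second after the job is handed in: Both pegs are within 3 mm of home; the mallet lies or stands wholly inside the drawer (head and handle end between its walls, head centre less than 60 mm and handle end less than 80 mm above the drawer's floor), released and at rest (all of step 1 and x of mallet_head in the frame of drawer_open between -0.06 and 0.12 m and y of mallet_head in the frame of drawer_open between -0.115 and 0.115 m and z of mallet_head in the frame of drawer_open between 0.01 and 0.06 m and x of mallet_end in the frame of drawer_open between -0.073 and 0.13 m and y of mallet_end in the frame of drawer_open between -0.13 and 0.13 m and z of mallet_end in the frame of drawer_open between 0 and 0.08 m and linear speed of mallet below 0.03 m/s and contact force between the fingers and mallet below 0.1 N); the robot touches nothing.
It fails at once if a peg is pushed by the gripper, the arm or a bystander object instead of the mallet (contact force between any of the fingers, the arm, stone_red, jar, brush and peg_a above 2 N or contact force between any of the fingers, the arm, stone_red, jar, brush and peg_b above 2 N).
It fails at once if the mallet is dropped or thrown (over 0.8 m/s while not held) (linear speed of mallet above 0.8 m/s and contact force between the fingers and mallet below 0.1 N).
It fails at once if a bystander (stone, jar, brush) is moved by more than 40 mm (distance of any of stone_red, jar, brush from where it was at the start of the episode above 0.04 m).
It also fails if it takes over 58 s, if anything falls off the work surface, if the arm or the gripper's body presses on something with over 40 N, if the wrist force passes 120 N, or if a joint passes its speed limit or range.

ROBOT

A 7-joint arm with a two-finger parallel gripper is mounted at the origin on the work surface. World frame = base frame: x ahead of the robot, y to its left, z up, the work surface at z = 0. Lengths are in m, angles in rad, forces in N, time in s.
With the tool pointing down it reaches from about 0.425 to 0.925 m from the base axis. Payload 6.8 kg.
Tool frame: the origin (TCP) lies on the centre line of the jaws, within the pads' length; the fingertips stand 14 mm ahead of it and the grasp point (between the pads) lies 5 mm behind it (r.nose_length is the distance from the TCP to the fingertips, in m); z points along the fingers, y is the direction in which the jaws open and shut (so a half turn about z gives the same grasp; the last joint's range is limited). The gripper opens to 85 mm and grips with 20 to 120 N. Pads are 22 mm wide; open, the fingers measure 114 mm over their backs; the gripper's body (76 mm by 85 mm) begins 54 mm behind the grasp point. The pads swing forward as they close: fully open they stand 13 mm farther back than shut.
Start: joints at [1.202, 0.477, 0.022, 1.555, -0.011, 1.109, -0.083], TCP at [0.174, -0.652, 0.245] pointing down, gripper open.
Joint ranges: [-2.96, 2.96], [-0.34, 2.1], [-1.41, 1.46], [0.24, 2.44], [-1.37, 4.51], [0.17, 1.92], [-2.96, 2.96]. Speed limits (rad/s): [2.39, 2.39, 3.14, 3.14, 3.14, 3.14, 3.14].

INTERFACE

Orientations are given as a rotation vector (axis times angle).
In Python, from bench import r, imaging, look_for, outline_of gives the robot as it stands. The module is installed in compiled form; this text tells all that it offers.
- The arm moves only by the tool carry_out, never from a script. Its arguments are lists of equal length, an entry for each row: "offset": the shift along the tool's x, y, z as a fraction of full scale, a list of three; "turn": the turn, a rotation vector about the tool's x, y, z as a fraction of full scale, a list of three. A call has 1 to 8 rows; each row is the pose to reach, as a shift and turn from the pose commanded when the call began, along the tool's axes at that moment; what a row does not reach only later rows make up. Full scale, the value 1, is 0.5 m for a shift and 1.5 rad for a turn. A row lasts 1/10 s, in which the tool goes at most 50 mm and 8.59 degrees, less where a joint would pass 70% of its speed; a pose out of reach is approached as far as the arm can. A call with a number of a shift or a turn outside -1 to 1 is refused whole. A call with a gripper value outside its range is refused whole. "hand" is the closure, from 0 (fully open) to 1 (shut), set as the call begins (left out, the last holds). The fingers move at their own pace and stop on an object; "force" is the grip in N (left out, the last holds). Time passes only in rows, so rows that repeat a pose let the fingers close. It gives the time, the measured TCP pose, the force and the opening at its end, in the units of the state.
- r.get_obs(): the state, without advancing time (a new reading comes with each control period).
- imaging.grab_frame(name): name is "scene" or "top" or "wrist"; returns a dict with "pixels" (420x560x3 uint8, red, green, blue), "fx", "fy", "cx", "cy" (pixels), "k1" (the pictures are not rectified: a ray, as slopes to the right and down, at radius r is drawn at 1 + k1 r^2 times it, then the intrinsics apply), "R" (3x3) and "t" (3): a world point X has camera coordinates R X + t. Camera axes: x right, y down, z forward; pixel columns grow to the right and rows downward; lengths in m; the calibration is good to about 2 mm. A picture is of the moment at which its call begins. There is no depth.
- r.hand_in(): hands the job in, once; it reports no verdict.
Trained networks look in the newest picture that a camera, given by its name, has taken for a name from the list of things; names that differ only in an ending like _2 or _b are one class to them, and where a whole thing is asked for, a point or a joint stands for the part that bears it (a point fixed in the world has none). Each returns a list of dicts, best first, with "score" (0 to 1); they miss things now and then, are a little off and sometimes report something else, mostly with a low value. They report only what shows in the picture. A call takes as long as a camera call.
- look_for(query, camera): "xyz" ([x, y, z] in m, in the coordinates of the camera as it stood for that picture, good to about 4 mm: the middle of the surface that is visible of it).
- outline_of(query, camera): "region" (420x560 bool, what is visible of it).
The state is a dict: "clock": time; "joints": joint angles; "qvel": joint speeds; "tau": joint torques, N m; "tcp_pos": TCP position; "orientation": TCP orientation; "contact_force": force on the tool from outside, world axes, zero at the start; "moment": the same for the moment, N m; "grip_width": finger opening in m.
Only numpy, scipy, OpenCV 4.12 (cv2) and the standard library are available. Lean on these libraries where they do the work, as an engineer would, in place of code of your own. Each camera call takes 0.05 s, during which the arm holds its last target. There are 200 camera calls.

## Working session

There is one attempt and no reset: what is moved stays moved. The work goes in short steps, Python scripts to look and compute and a tool call to move; the robot and the scene stay as the last step left them, time stands still between calls to the robot, and variables do not carry over. Pictures are saved under pics/ and viewed, about 8 in all and at most 12, crops included, and the job is handed in when it is done.

Besides the shell and the picture viewer there is one more tool, called as name(argument=value, ...), one argument or row to a line, values as JSON. carry_out: Moves the arm, as the interface text tells. Shift numbers are shares of 0.5 m and turn numbers shares of 1.5 rad, none past 1 either way. Its arguments: {"type":"object","properties":{"offset":{"type":"array","items":{"type":"array","items":{"type":"number","minimum":-1,"maximum":1}}},"turn":{"type":"array","items":{"type":"array","items":{"type":"number","minimum":-1,"maximum":1}}},"hand":{"type":"number"},"force":{"type":"number"}},"required":["offset","turn"]}

```bash
mkdir -p pics; cat > h.py <<'E'
import numpy as np, cv2
from scipy.spatial.transform import Rotation as Ro
from bench import r, imaging, look_for, outline_of
def save(f,n): cv2.imwrite('pics/'+n+'.png',f['pixels'][:,:,::-1])
def w(f,p): return f['R'].T@(np.array(p)-f['t'])
def plane(f,u,v,z):
    K=np.array([[f['fx'],0,f['cx']],[0,f['fy'],f['cy']],[0,0,1]])
    d=cv2.undistortPoints(np.array([[[u,v]]],float),K,np.array([f['k1'],0,0,0]))[0,0]
    D=f['R'].T@np.array([d[0],d[1],1]); C=-f['R'].T@f['t']
    return C+D*(z-C[2])/D[2]
E
python3 - <<'E'
from h import *
np.set_printoptions(precision=4,suppress=True)
o=r.get_obs(); print(o)
for c in ['scene','top']:
    f=imaging.grab_frame(c); save(f,c+'0'); print(c,f['fx'],f['k1'],-f['R'].T@f['t'])
    for q in ['mallet','mallet_head','mallet_grip','mallet_end','peg_a_top','board','drawer_open','stone_red','jar','brush']:
        for d in look_for(q,c)[:3]: print(q,round(d['score'],2),w(f,d['xyz']))
E
```

```text
{'clock': 0.0, 'joints': array([ 1.2019,  0.4778,  0.0224,  1.5564, -0.0115,  1.1093, -0.0831]), 'qvel': array([ 0.0004,  0.0013, -0.0025,  0.0001, -0.0002,  0.0004, -0.0003]), 'tau': array([ -0.    , -59.6458,   1.6077, -28.1195,   0.0124,   0.0091,
        -0.    ]), 'tcp_pos': array([ 0.1739, -0.6516,  0.2443]), 'orientation': array([-3.1131, -0.4083,  0.0006]), 'contact_force': array([ 0.7288,  0.5523, -0.3498]), 'moment': array([ 0.0574, -0.0011, -0.0061]), 'grip_width': 0.08540024944087626}
scene 383.0125497158864 -0.10019355966627255 [ 0.9147 -0.5978  0.8779]
mallet 0.79 [ 0.6234 -0.1087  0.0538]
mallet 0.57 [ 0.7751 -0.0745  0.069 ]
mallet_head 0.96 [ 0.6272 -0.1042  0.0564]
mallet_grip 0.57 [ 0.6234 -0.1068  0.0539]
mallet_end 0.66 [ 0.6281 -0.1084  0.0549]
mallet_end 0.3 [0.5538 0.2866 0.0698]
board 0.67 [0.5328 0.1911 0.0432]
drawer_open 0.84 [ 0.4715 -0.3761  0.0349]
stone_red 0.69 [0.7633 0.0664 0.0312]
stone_red 0.58 [ 0.6276 -0.1011  0.0543]
jar 0.93 [ 0.7761 -0.0746  0.0698]
brush 0.58 [0.7277 0.2537 0.0149]
top 427.89796871803287 -0.1272300528824791 [ 0.5107 -0.0051  1.0514]
mallet 0.57 [ 0.6115 -0.0972  0.0571]
mallet_head 0.95 [ 0.6127 -0.0999  0.0559]
mallet_head 0.64 [ 0.5193 -0.3849  0.0222]
mallet_grip 0.65 [ 0.6091 -0.0989  0.0578]
mallet_end 0.63 [ 0.6135 -0.0973  0.0591]
peg_a_top 0.54 [0.5553 0.29   0.0654]
board 0.8 [0.5133 0.2078 0.0397]
drawer_open 0.66 [ 0.519  -0.3875  0.023 ]
stone_red 0.95 [0.7535 0.07   0.0287]
stone_red 0.32 [ 0.6112 -0.0969  0.0548]
jar 0.85 [ 0.7648 -0.0621  0.0852]
brush 0.66 [0.7205 0.2587 0.0116]
```

View pics/top0.png

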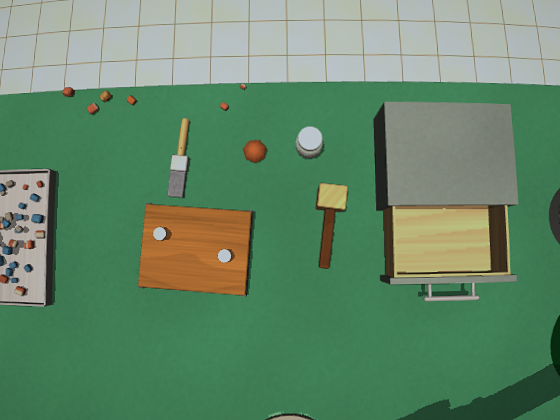

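View pics/scene0.png

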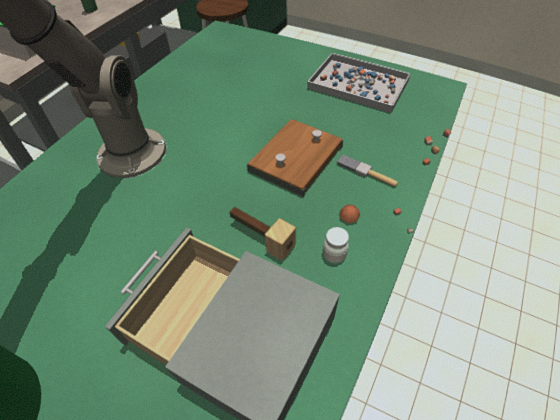

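Top view: the mallet head is at (332,197) with its handle running down to (325,267). Peg A is at (160,234), peg B at (224,256), and the drawer opening spans about (393..492, 207..273). The jar at (310,140) and the stone at (255,151) are clear of the path. Next I measure these.

```bash
python3 - <<'E'
from h import *
np.set_printoptions(precision=4,suppress=True)
def blob(f,m):
    n,l,s,c=cv2.connectedComponentsWithStats(m.astype(np.uint8)); i=1+np.argmax(s[1:,4]); return l==i
for c,boxes in [('top',dict(A=(145,222,175,246),B=(210,244,240,268),H=(315,208,340,272),T=(312,180,350,214))),('scene',dict(A=(308,126,326,142),B=(272,150,290,168),H=(225,205,268,237)))]:
    f=imaging.grab_frame(c); p=f['pixels'].astype(int); hsv=cv2.cvtColor(f['pixels'],cv2.COLOR_RGB2HSV)
    for k,(a,b,cc,d) in boxes.items():
        s=hsv[b:d,a:cc].astype(int); P=p[b:d,a:cc]
        if k in 'AB': m=(s[...,1]<70)&(s[...,2]>110)
        elif k=='H': m=(P[...,0]>P[...,1]+8)&(s[...,2]<140)
        else: m=(s[...,0]<35)&(s[...,2]>150)
        m=blob(f,m); y,x=np.nonzero(m); z={'A':.078,'B':.078,'H':.055,'T':.084}[k]
        print(c,k,m.sum(),x.mean()+a,y.mean()+b,plane(f,x.mean()+a,y.mean()+b,z))
        if k in 'HT':
            W=np.array([plane(f,u+a,v+b,z)[:2] for u,v in zip(x,y)],dtype=np.float32)
            (cx,cy),wh,an=cv2.minAreaRect(W*1000); print('  rect',cx,cy,wh,an)
            U=np.linalg.svd(W-W.mean(0))[2][0] if 0 else np.linalg.eigh(np.cov(W.T))[1][:,1]; print('  axis',np.degrees(np.arctan2(U[1],U[0])))
    if c=='top':
        for u,v,z in [(393,207,.108),(492,207,.108),(508,273,.108),(397,273,.022),(490,272,.022),(384,276,.118),(516,276,.118),(377,205,.13),(516,205,.13),(382,103,.13),(511,105,.13)]: print(u,v,plane(f,u,v,z))
        for u,v in [(146,205),(252,211),(246,295),(139,287)]: print('board',plane(f,u,v,.04))
        im=f['pixels'][190:310,300:530,::-1]; cv2.imwrite('pics/crop.png',cv2.resize(im,None,fx=3.4,fy=3.4,interpolation=cv2.INTER_CUBIC))
E
```

```text
top A 134 159.08955223880596 233.1865671641791 [0.5534 0.2912 0.078 ]
top B 141 224.0709219858156 255.31205673758865 [0.5017 0.1402 0.078 ]
top H 654 326.77064220183485 236.20030581039754 [ 0.5429 -0.0958  0.055 ]
  rect 539.1066284179688 -98.02470397949219 (53.96118927001953, 139.49717712402344) 89.22338104248047
  axis 172.67276133834588
top T 622 332.2025723472669 195.47106109324758 [ 0.6346 -0.1076  0.084 ]
  rect 634.796875 -107.69252014160156 (61.69603729248047, 52.8937873840332) 82.48819732666016
  axis 83.27674089878082
393 207 [ 0.6039 -0.2407  0.108 ]
492 207 [ 0.6006 -0.4719  0.108 ]
508 273 [ 0.45   -0.5026  0.108 ]
397 273 [ 0.4528 -0.2665  0.022 ]
490 272 [ 0.4486 -0.5006  0.022 ]
384 276 [ 0.4524 -0.2132  0.118 ]
516 276 [ 0.4432 -0.5165  0.118 ]
377 205 [ 0.6065 -0.2001  0.13  ]
516 205 [ 0.6023 -0.5192  0.13  ]
382 103 [ 0.8372 -0.2213  0.13  ]
511 105 [ 0.8359 -0.5281  0.13  ]
board [0.6234 0.3363 0.04  ]
board [0.6056 0.0792 0.04  ]
board [0.4081 0.0946 0.04  ]
board [0.4271 0.3508 0.04  ]
scene A 59 316.7118644067797 132.59322033898306 [0.5606 0.2837 0.078 ]
scene B 65 280.0 157.0 [0.5087 0.1322 0.078 ]
scene H 307 249.3485342019544 219.6840390879479 [ 0.5367 -0.0977  0.055 ]
  rect 535.1834106445312 -97.66529846191406 (23.49359703063965, 121.87496948242188) 82.54686737060547
  axis 171.9963891672299
```

View pics/crop.png

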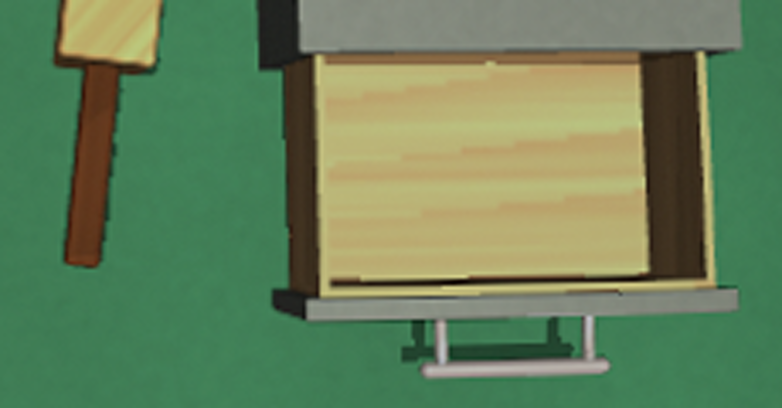

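Top-view peg fixes agree with the board geometry, and the scene offset is the visible side of the heads. I'll take A≈(.553,.291), B≈(.501,.140), mallet head (.635,-.108) at yaw -7.3°, and drawer point ≈(.527,-.374) at yaw -1.7°. I'll grip the head itself across its 65 mm width, directly over the striking face.

```bash
cat >> h.py <<'E'
def rel(p,yaw,base=None):
    """fractions from current pose (or base=(pos,rotvec)) to tcp p, tool down with tool x at yaw deg"""
    o=r.get_obs(); b=base or (o['tcp_pos'],o['orientation']); R0=Ro.from_rotvec(b[1])
    Rt=Ro.from_euler('z',yaw,degrees=True)*Ro.from_rotvec([np.pi,0,0])
    return np.round(R0.inv().apply(np.array(p)-b[0])/.5,4), np.round((R0.inv()*Rt).as_rotvec()/1.5,4)
E
python3 -c "
from h import *
print(rel([.40,-.38,.25],15)); print(rel([.635,-.108,.25],-7.3))"
```

```text
(array([ 0.577 , -0.4094, -0.0094]), array([-0.    , -0.    , -0.0007]))
(array([ 1.1713, -0.8139, -0.0093]), array([-0.    , -0.    ,  0.2588]))
```

carry_out(
  offset=[
    [0.6, -0.42, -0.02],
    [0.6, -0.42, -0.02],
    [0.6, -0.42, -0.02],
    [0.6, -0.42, -0.02],
    [0.6, -0.42, -0.02],
    [0.6, -0.42, -0.02],
    [0.6, -0.42, -0.02],
    [0.6, -0.42, -0.02],
  ],
  turn=[
    [0, 0, 0.26],
    [0, 0, 0.26],
    [0, 0, 0.26],
    [0, 0, 0.26],
    [0, 0, 0.26],
    [0, 0, 0.26],
    [0, 0, 0.26],
    [0, 0, 0.26],
  ],
  hand=0,
  force=60,
)

```text
clock: 2.0
tcp_pos: [0.4141, -0.3667, 0.2558]
orientation: [-3.134, 0.19, -0.004]
contact_force: [-0.3, -0.3, 0.5]
grip_width: 0.0855
```

```bash
python3 -c "
from h import *
print(r.get_obs()['joints'].round(3),rel([.635,-.108,.24],-7.3))"
```

```text
[ 0.652  0.268 -0.046  1.836  0.011  1.036 -1.091] (array([ 0.3759, -0.5669,  0.0334]), array([-0.0012, -0.0014,  0.004 ]))
```

carry_out(
  offset=[
    [0.376, -0.567, 0.034],
    [0.376, -0.567, 0.034],
    [0.376, -0.567, 0.034],
    [0.376, -0.567, 0.034],
    [0.376, -0.567, 0.034],
    [0.376, -0.567, 0.034],
    [0.376, -0.567, 0.034],
    [0.376, -0.567, 0.034],
  ],
  turn=[
    [0, 0, 0.004],
    [0, 0, 0.004],
    [0, 0, 0.004],
    [0, 0, 0.004],
    [0, 0, 0.004],
    [0, 0, 0.004],
    [0, 0, 0.004],
    [0, 0, 0.004],
  ],
)

```text
clock: 2.8
tcp_pos: [0.636, -0.1071, 0.2378]
orientation: [-3.131, 0.197, -0.002]
contact_force: [0.3, -0.1, 0.3]
grip_width: 0.0855
```

```bash
python3 -c "
from h import *
f=imaging.grab_frame('wrist'); save(f,'w1'); print(-f['R'].T@f['t'])
for q in ['mallet_head','jar']:
  for d in look_for(q,'wrist')[:2]: print(q,d['score'],w(f,d['xyz']))
o=r.get_obs();print(o['joints'].round(3),o['tcp_pos'],o['orientation'],rel([.635,-.108,.05],-7.3))"
```

```text
[ 0.70716205 -0.11791149  0.36570003]
mallet_head 0.66 [ 0.62674939 -0.10101978  0.07950033]
jar 0.31 [ 0.52515064 -0.31454163  0.02306557]
[ 0.203  0.438 -0.162  1.635  0.079  1.076 -1.688] [ 0.63241046 -0.11568524  0.23808056] [ 3.13366127e+00 -2.12588657e-01 -9.78185086e-04] (array([ 0.0033, -0.0162,  0.3761]), array([ 0.0005,  0.0004, -0.0054]))
```

View pics/w1.png

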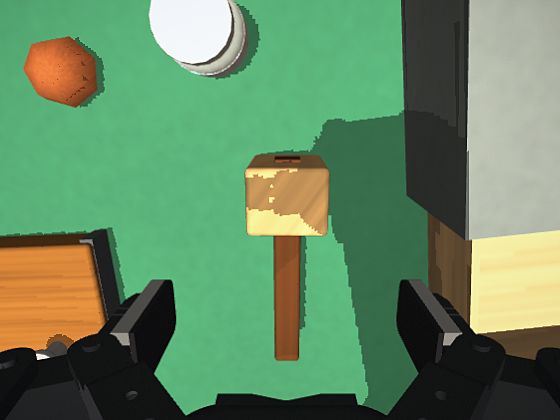

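Wrist view: the head's top face spans (245..329, 168..236), the handle lies straight below it, and the jar is at (200,30). I'll refine the head position and let the arm settle.

```bash
python3 -c "
from h import *
f=imaging.grab_frame('wrist'); o=r.get_obs();print(o['tcp_pos'],o['orientation'],o['qvel'].round(3),-f['R'].T@f['t'])
P=[plane(f,u,v,.084) for u,v in [(245.5,169),(329,168),(328.5,236),(246,236)]]
for p in P: print(p)
print(np.mean(P,0)); print(plane(f,288,237,.055),plane(f,287,360,.055))
print(rel([.635,-.108,.05],-7.3))"
```

```text
[ 0.63209226 -0.11664064  0.23824628] [ 3.13316906e+00 -2.14987357e-01 -7.82809142e-04] [ 0.014 -0.008  0.006  0.004 -0.004 -0.002 -0.002] [ 0.70383345 -0.12655697  0.36582889]
[ 0.66134656 -0.09049911  0.084     ]
[ 0.65361888 -0.15268886  0.084     ]
[ 0.59985544 -0.14673237  0.084     ]
[ 0.60869406 -0.08208616  0.084     ]
[ 0.63087873 -0.11800163  0.084     ]
[ 0.59302672 -0.11367948  0.055     ] [ 0.46782414 -0.09584082  0.055     ]
(array([ 0.0036, -0.0183,  0.3765]), array([ 0.0007,  0.0003, -0.0064]))
```

carry_out(
  offset=[
    [0, 0, 0.1],
    [0, 0, 0.1],
    [0, 0, 0.1],
    [0, 0, 0.1],
    [0, 0, 0.1],
    [0, 0, 0.1],
  ],
  turn=[
    [0, 0, 0],
    [0, 0, 0],
    [0, 0, 0],
    [0, 0, 0],
    [0, 0, 0],
    [0, 0, 0],
  ],
)

```text
clock: 3.6
tcp_pos: [0.6335, -0.1152, 0.1899]
orientation: [3.134, -0.213, 0.004]
contact_force: [-1.2, -0.0, -0.9]
grip_width: 0.0858
```

```bash
python3 -c "
from h import *
f=imaging.grab_frame('wrist'); save(f,'w2'); o=r.get_obs();print(o['tcp_pos'],o['orientation'],o['qvel'].round(3))
g=cv2.cvtColor(f['pixels'],cv2.COLOR_RGB2HSV)
m=outline_of('mallet','wrist'); print([ (d['score'],np.argwhere(d['region']).min(0),np.argwhere(d['region']).max(0)) for d in m[:1]])
print(rel([.634,-.1085,.05],-7.3))"
```

```text
[ 0.6332643  -0.11513979  0.18954851] [ 3.13427318e+00 -2.12432888e-01  2.89188308e-03] [-0.002  0.007 -0.     0.006 -0.001 -0.002 -0.001]
[(0.96, array([159, 222]), array([395, 322]))]
(array([-0.0004, -0.0132,  0.2785]), array([ 0.    , -0.0009, -0.0052]))
```

View pics/w2.png

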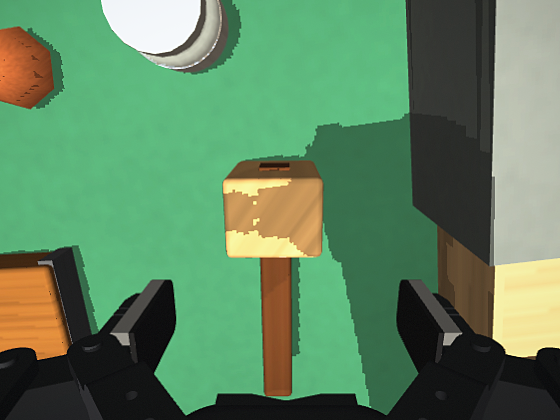

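```bash
python3 -c "
from h import *
f=imaging.grab_frame('wrist'); o=r.get_obs();print(o['tcp_pos'],f['cx'])
P=[plane(f,u,v,.084) for u,v in [(223.5,180),(322,178.5),(323,257),(225,257)]]
for p in P: print(p)
c=np.mean(P,0);print(c,rel([c[0],c[1],.05],-7.3))
print(plane(f,275.5,259,.055),plane(f,278,394,.055))"
```

```text
[ 0.63300367 -0.11503532  0.1889587 ] 285.8416000008329
[ 0.66465564 -0.08130708  0.084     ]
[ 0.65727758 -0.14250519  0.084     ]
[ 0.60460818 -0.1374507   0.084     ]
[ 0.61340279 -0.07288878  0.084     ]
[ 0.63498605 -0.10853794  0.084     ] (array([ 0.0019, -0.0134,  0.2779]), array([ 0.    , -0.0006, -0.0052]))
[ 0.59540688 -0.10345872  0.055     ] [ 0.47372681 -0.08804548  0.055     ]
```

carry_out(
  offset=[
    [0.002, -0.014, 0.06],
    [0.002, -0.014, 0.12],
    [0.002, -0.014, 0.18],
    [0.002, -0.014, 0.23],
    [0.002, -0.014, 0.26],
    [0.002, -0.014, 0.278],
    [0.002, -0.014, 0.278],
    [0.002, -0.014, 0.278],
  ],
  turn=[
    [0, 0, -0.005],
    [0, 0, -0.005],
    [0, 0, -0.005],
    [0, 0, -0.005],
    [0, 0, -0.005],
    [0, 0, -0.005],
    [0, 0, -0.005],
    [0, 0, -0.005],
  ],
)

```text
clock: 4.55
tcp_pos: [0.6355, -0.1083, 0.0503]
orientation: [3.135, -0.201, 0.002]
contact_force: [-0.7, 0.4, 0.1]
grip_width: 0.0853
```

carry_out(
  offset=[
    [0, 0, 0],
    [0, 0, 0],
    [0, 0, 0],
    [0, 0, 0],
    [0, 0, 0],
    [0, 0, 0],
    [0, 0, 0],
    [0, 0, 0],
  ],
  turn=[
    [0, 0, 0],
    [0, 0, 0],
    [0, 0, 0],
    [0, 0, 0],
    [0, 0, 0],
    [0, 0, 0],
    [0, 0, 0],
    [0, 0, 0],
  ],
  hand=0.6,
  force=80,
)

```text
clock: 5.35
tcp_pos: [0.6361, -0.1082, 0.051]
orientation: [-3.135, 0.201, -0.005]
contact_force: [-0.2, -0.0, 6.9]
grip_width: 0.0642
```

carry_out(
  offset=[
    [0, 0, -0.04],
    [0, 0, -0.1],
    [0, 0, -0.16],
    [0, 0, -0.22],
    [0, 0, -0.25],
    [0, 0, -0.25],
    [0, 0, -0.25],
    [0, 0, -0.25],
  ],
  turn=[
    [0, 0, 0],
    [0, 0, 0],
    [0, 0, 0],
    [0, 0, 0],
    [0, 0, 0],
    [0, 0, 0],
    [0, 0, 0],
    [0, 0, 0],
  ],
)

```text
clock: 6.15
tcp_pos: [0.6334, -0.1081, 0.1722]
orientation: [-3.135, 0.2, 0.006]
contact_force: [-0.1, -0.1, -2.9]
grip_width: 0.0645
```

```bash
python3 -c "
from h import *
o=r.get_obs();print(o['tcp_pos'],o['contact_force'],o['moment'],o['grip_width'],rel([.501,.14,.175],-7.3))"
```

```text
[ 0.63335799 -0.10812381  0.17218019] [-0.07695496 -0.05661765 -2.91174506] [-0.0152805  -0.03759133 -0.03921492] 0.0645213563194208 (array([-0.3257, -0.4585, -0.0046]), array([ 0.0001,  0.0023, -0.0001]))
```

Mallet lifted (2.9 N load). Next, over peg B.

carry_out(
  offset=[
    [-0.05, -0.08, 0],
    [-0.1, -0.15, 0],
    [-0.16, -0.23, 0],
    [-0.22, -0.31, 0],
    [-0.28, -0.39, 0],
    [-0.326, -0.459, 0],
    [-0.326, -0.459, 0],
    [-0.326, -0.459, 0],
  ],
  turn=[
    [0, 0, 0],
    [0, 0, 0],
    [0, 0, 0],
    [0, 0, 0],
    [0, 0, 0],
    [0, 0, 0],
    [0, 0, 0],
    [0, 0, 0],
  ],
)

```text
clock: 6.95
tcp_pos: [0.5012, 0.1409, 0.1732]
orientation: [3.135, -0.196, -0.003]
contact_force: [-0.0, -0.2, -2.6]
grip_width: 0.0641
```

carry_out(
  offset=[
    [0, 0, 0],
    [0, 0, 0],
    [0, 0, 0],
  ],
  turn=[
    [0, 0, 0],
    [0, 0, 0],
    [0, 0, 0],
  ],
)

```text
clock: 7.25
tcp_pos: [0.5027, 0.1389, 0.174]
orientation: [3.135, -0.204, -0.0]
contact_force: [-0.8, 0.7, -2.1]
grip_width: 0.0642
```

```bash
python3 -c "
from h import *
f=imaging.grab_frame('scene'); cv2.imwrite('pics/s1.png',cv2.resize(f['pixels'][60:260,180:420,::-1],None,fx=3,fy=3,interpolation=cv2.INTER_CUBIC))
o=r.get_obs();print(o['tcp_pos'],o['contact_force'],rel([.501,.14,.099],-7.3))"
```

```text
[0.50260705 0.13908789 0.17406399] [ 0.5276618  -0.98458483 -2.76427078] (array([-0.0034, -0.0014,  0.1501]), array([ 0.0002,  0.0001, -0.0015]))
```

View pics/s1.png

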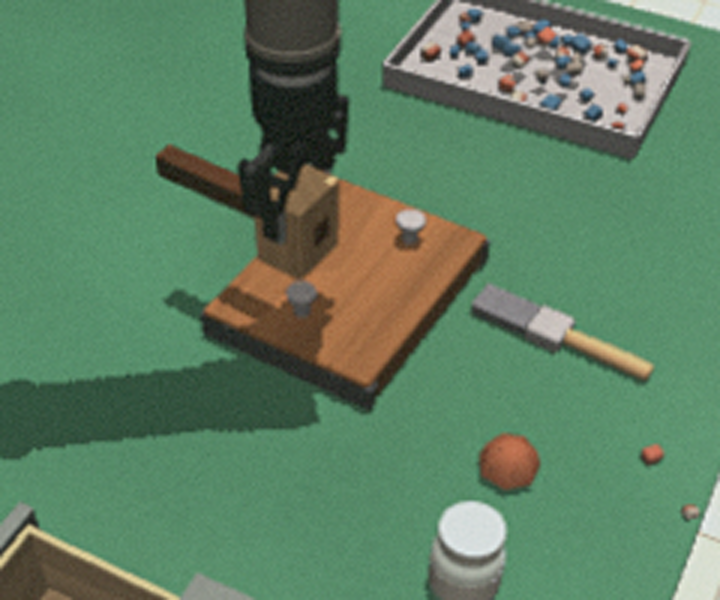

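The head hangs level over peg B (crop 300,295), with peg A free at (410,225). Pressing down now.

carry_out(
  offset=[
    [0, 0, 0.04],
    [0, 0, 0.07],
    [0, 0, 0.09],
    [0, 0, 0.105],
    [0, 0, 0.12],
    [0, 0, 0.132],
    [0, 0, 0.142],
    [0, 0, 0.15],
  ],
  turn=[
    [0, 0, 0],
    [0, 0, 0],
    [0, 0, 0],
    [0, 0, 0],
    [0, 0, 0],
    [0, 0, 0],
    [0, 0, 0],
    [0, 0, 0],
  ],
)

```text
clock: 8.1
tcp_pos: [0.5023, 0.1399, 0.0993]
orientation: [3.135, -0.201, 0.0]
contact_force: [-2.0, -2.7, 5.6]
grip_width: 0.0645
```

carry_out(
  offset=[
    [0, 0, 0],
    [0, 0, 0.002],
    [0, 0, 0.002],
  ],
  turn=[
    [0, 0, 0],
    [0, 0, 0],
    [0, 0, 0],
  ],
)

```text
clock: 8.4
tcp_pos: [0.5026, 0.1404, 0.0989]
orientation: [-3.135, 0.2, -0.001]
contact_force: [-1.5, -2.7, 6.3]
grip_width: 0.0639
```

carry_out(
  offset=[
    [0, 0, 0.003],
    [0, 0, 0.006],
    [0, 0, 0.006],
  ],
  turn=[
    [0, 0, 0],
    [0, 0, 0],
    [0, 0, 0],
  ],
)

```text
clock: 8.7
tcp_pos: [0.5029, 0.1404, 0.0986]
orientation: [3.135, -0.201, 0.003]
contact_force: [-10.0, -4.6, 34.8]
grip_width: 0.0643
```

Force jumped to 35 N at TCP z .0986, so B is home. Lift and go to A.

carry_out(
  offset=[
    [0, 0, -0.04],
    [0, 0, -0.09],
    [0, 0, -0.14],
    [0, 0, -0.16],
    [0, 0, -0.16],
    [0, 0, -0.16],
  ],
  turn=[
    [0, 0, 0],
    [0, 0, 0],
    [0, 0, 0],
    [0, 0, 0],
    [0, 0, 0],
    [0, 0, 0],
  ],
)

```text
clock: 9.3
tcp_pos: [0.5018, 0.1401, 0.1743]
orientation: [3.135, -0.2, -0.001]
contact_force: [-0.8, 0.4, -2.3]
grip_width: 0.064
```

```bash
python3 -c "
from h import *
o=r.get_obs();print(o['tcp_pos'],o['contact_force'],rel([.553,.2915,.175],-7.3))"
```

```text
[0.50177187 0.14006006 0.17432462] [-0.76404131  0.36642601 -2.30246041] (array([ 0.0631, -0.3135, -0.0015]), array([ 0.0002,  0.0006, -0.0002]))
```

carry_out(
  offset=[
    [0.01, -0.06, 0],
    [0.03, -0.14, 0],
    [0.045, -0.22, 0],
    [0.055, -0.28, 0],
    [0.063, -0.313, 0],
    [0.063, -0.313, 0],
    [0.063, -0.313, 0],
    [0.063, -0.313, 0],
  ],
  turn=[
    [0, 0, 0],
    [0, 0, 0],
    [0, 0, 0],
    [0, 0, 0],
    [0, 0, 0],
    [0, 0, 0],
    [0, 0, 0],
    [0, 0, 0],
  ],
)

```text
clock: 10.1
tcp_pos: [0.553, 0.2896, 0.1741]
orientation: [3.133, -0.202, -0.002]
contact_force: [-0.2, 0.5, -2.4]
grip_width: 0.064
```

carry_out(
  offset=[
    [0, 0, 0.04],
    [0, 0, 0.07],
    [0, 0, 0.09],
    [0, 0, 0.105],
    [0, 0, 0.12],
    [0, 0, 0.132],
    [0, 0, 0.142],
    [0, 0, 0.15],
  ],
  turn=[
    [0, 0, 0],
    [0, 0, 0],
    [0, 0, 0],
    [0, 0, 0],
    [0, 0, 0],
    [0, 0, 0],
    [0, 0, 0],
    [0, 0, 0],
  ],
)

```text
clock: 10.9
tcp_pos: [0.5534, 0.2909, 0.1003]
orientation: [3.134, -0.201, -0.0]
contact_force: [-2.2, -3.9, 5.4]
grip_width: 0.0639
```

carry_out(
  offset=[
    [0, 0, 0.003],
    [0, 0, 0.006],
    [0, 0, 0.006],
  ],
  turn=[
    [0, 0, 0],
    [0, 0, 0],
    [0, 0, 0],
  ],
)

```text
clock: 11.2
tcp_pos: [0.5535, 0.291, 0.0988]
orientation: [3.134, -0.201, 0.0]
contact_force: [-7.5, -5.8, 15.1]
grip_width: 0.0642
```

carry_out(
  offset=[
    [0, 0, 0.003],
    [0, 0, 0.004],
    [0, 0, 0.004],
  ],
  turn=[
    [0, 0, 0],
    [0, 0, 0],
    [0, 0, 0],
  ],
)

```text
clock: 11.5
tcp_pos: [0.5536, 0.291, 0.0987]
orientation: [3.134, -0.201, 0.001]
contact_force: [-10.7, -9.2, 29.8]
grip_width: 0.0644
```

carry_out(
  offset=[
    [0, 0, -0.04],
    [0, 0, -0.1],
    [0, 0, -0.17],
    [0, 0, -0.24],
    [0, 0, -0.31],
    [0, 0, -0.34],
    [0, 0, -0.34],
    [0, 0, -0.34],
  ],
  turn=[
    [0, 0, 0],
    [0, 0, 0],
    [0, 0, 0],
    [0, 0, 0],
    [0, 0, 0],
    [0, 0, 0],
    [0, 0, 0],
    [0, 0, 0],
  ],
)

```text
clock: 12.3
tcp_pos: [0.5529, 0.2912, 0.2636]
orientation: [3.134, -0.2, -0.002]
contact_force: [-1.3, -0.7, -3.6]
grip_width: 0.0641
```

```bash
python3 -c "
from h import *
f=imaging.grab_frame('scene'); cv2.imwrite('pics/s2.png',cv2.resize(f['pixels'][60:260,180:420,::-1],None,fx=3,fy=3,interpolation=cv2.INTER_CUBIC))
o=r.get_obs();print(o['tcp_pos'],o['joints'],o['contact_force'],rel([.527,-.2,.265],40),rel([.527,-.0,.265],88))"
```

```text
[0.55258035 0.29086586 0.26288915] [-0.36847218  0.39761289 -0.2870462   1.64491899  0.12175196  1.11984135
 -2.38619934] [-0.42877329 -0.57346339 -2.88548385] (array([ 0.0742,  0.9803, -0.0025]), array([ 5.000e-04,  2.100e-03, -5.505e-01])) (array([ 0.0233,  0.5835, -0.0031]), array([-4.000e-04,  2.300e-03, -1.109e+00]))
```

View pics/s2.png

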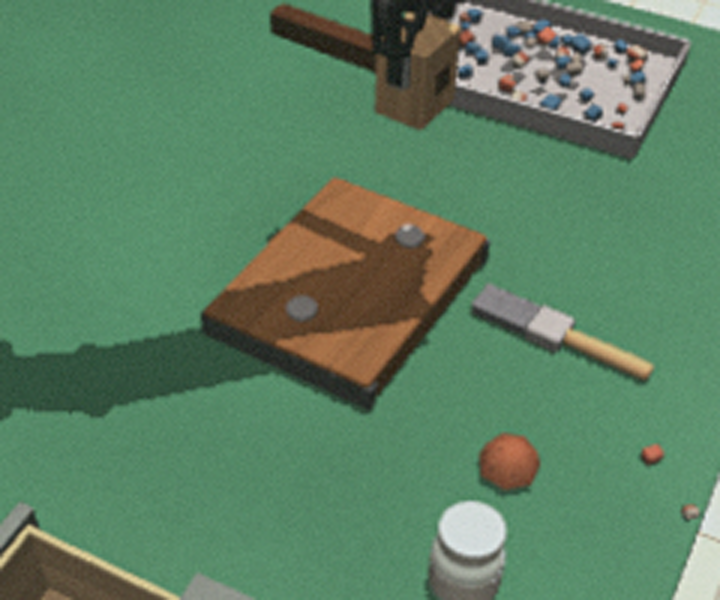

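Both heads sit on the board (crop 410,235 and 302,307). Carry to the drawer while turning +90°.

carry_out(
  offset=[
    [0.01, 0.06, 0],
    [0.02, 0.13, 0],
    [0.02, 0.21, 0],
    [0.02, 0.3, 0],
    [0.02, 0.38, 0],
    [0.02, 0.46, 0],
    [0.02, 0.54, 0],
    [0.02, 0.58, 0],
  ],
  turn=[
    [0, 0, -0.05],
    [0, 0, -0.12],
    [0, 0, -0.2],
    [0, 0, -0.28],
    [0, 0, -0.36],
    [0, 0, -0.44],
    [0, 0, -0.5],
    [0, 0, -0.55],
  ],
)

```text
clock: 13.15
tcp_pos: [0.5247, -0.0021, 0.263]
orientation: [2.953, 1.071, -0.007]
contact_force: [0.4, -0.3, -2.7]
grip_width: 0.0641
```

carry_out(
  offset=[
    [0, 0, 0],
    [0, 0, 0],
    [0, 0, 0],
    [0, 0, 0],
  ],
  turn=[
    [0, 0, -0.05],
    [0, 0, -0.1],
    [0, 0, -0.1],
    [0, 0, -0.1],
  ],
)

```text
clock: 13.55
tcp_pos: [0.5258, 0.0025, 0.2639]
orientation: [-2.864, -1.288, 0.003]
contact_force: [0.1, 0.8, -1.7]
grip_width: 0.0642
```

```bash
python3 -c "
from h import *
o=r.get_obs();print(o['tcp_pos'],o['joints'],o['contact_force'],rel([.528,-.305,.265],88.3))"
```

```text
[0.52576064 0.00248154 0.26393095] [ 0.17561347  0.23711964 -0.34950118  1.86805296  0.09206641  1.05433545
 -0.93590887] [ 0.12302394  0.8319022  -1.7267124 ] (array([-0.4572,  0.4113, -0.0022]), array([-0.0015,  0.0005, -0.4638]))
```

carry_out(
  offset=[
    [-0.06, 0.05, 0],
    [-0.13, 0.11, 0],
    [-0.2, 0.18, 0],
    [-0.27, 0.24, 0],
    [-0.34, 0.31, 0],
    [-0.4, 0.36, 0],
    [-0.457, 0.411, 0],
    [-0.457, 0.411, 0],
  ],
  turn=[
    [0, 0, -0.05],
    [0, 0, -0.12],
    [0, 0, -0.2],
    [0, 0, -0.28],
    [0, 0, -0.36],
    [0, 0, -0.42],
    [0, 0, -0.464],
    [0, 0, -0.464],
  ],
)

```text
clock: 14.35
tcp_pos: [0.527, -0.312, 0.2639]
orientation: [2.261, 2.18, -0.005]
contact_force: [-0.8, -0.7, -2.6]
grip_width: 0.064
```

carry_out(
  offset=[
    [0, 0, 0],
    [0, 0, 0],
    [0, 0, 0],
    [0, 0, 0],
  ],
  turn=[
    [0, 0, 0],
    [0, 0, 0],
    [0, 0, 0],
    [0, 0, 0],
  ],
)

```text
clock: 14.75
tcp_pos: [0.5295, -0.3035, 0.2654]
orientation: [-2.25, -2.193, -0.0]
contact_force: [-0.3, 1.1, -2.5]
grip_width: 0.0639
```

```bash
python3 -c "
from h import *
f=imaging.grab_frame('top'); 
s=imaging.grab_frame('scene')
a=cv2.resize(f['pixels'][170:310,360:540],None,fx=2.2,fy=2.2); b=cv2.resize(s['pixels'][200:400,90:350],None,fx=1.52,fy=1.54)
cv2.imwrite('pics/d1.png',np.hstack([a,b])[:,:,::-1] if a.shape[0]==b.shape[0] else a)
o=r.get_obs();print(o['tcp_pos'],o['joints'],o['contact_force'],rel([.528,-.305,.16],88.3),rel([.528,-.305,.074],88.3))"
```

```text
[ 0.52937776 -0.30405316  0.26548108] [ 0.63849795  0.37023316 -0.28547002  1.67853018  0.11407936  1.10894336
  0.29399481] [-0.80278455 -0.83709288 -3.20916977] (array([-0.0019, -0.0027,  0.211 ]), array([0.0001, 0.0001, 0.0021])) (array([-0.0019, -0.0028,  0.383 ]), array([0.0001, 0.0001, 0.0021]))
```

View pics/d1.png

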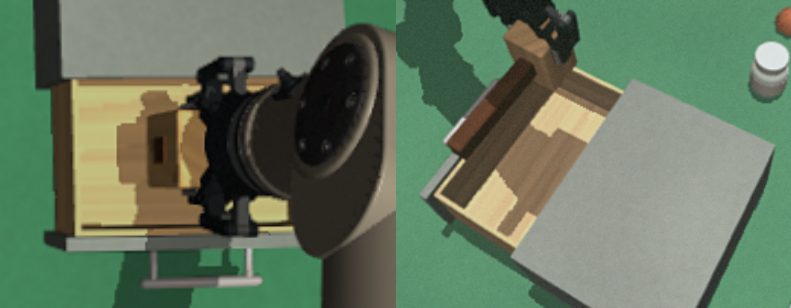

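Head is centred over the drawer opening, with the handle running along it. I'll lower slowly.

carry_out(
  offset=[
    [0, -0.002, 0.03],
    [0, -0.002, 0.08],
    [0, -0.002, 0.13],
    [0, -0.002, 0.18],
    [0, -0.002, 0.23],
    [0, -0.002, 0.28],
    [0, -0.002, 0.31],
    [0, -0.002, 0.33],
  ],
  turn=[
    [0, 0, 0.002],
    [0, 0, 0.002],
    [0, 0, 0.002],
    [0, 0, 0.002],
    [0, 0, 0.002],
    [0, 0, 0.002],
    [0, 0, 0.002],
    [0, 0, 0.002],
  ],
)

```text
clock: 15.65
tcp_pos: [0.5278, -0.3045, 0.0992]
orientation: [-2.254, -2.187, 0.001]
contact_force: [0.4, -0.1, -1.6]
grip_width: 0.0642
```

carry_out(
  offset=[
    [0, 0, 0.015],
    [0, 0, 0.03],
    [0, 0, 0.042],
    [0, 0, 0.05],
    [0, 0, 0.05],
    [0, 0, 0.05],
  ],
  turn=[
    [0, 0, 0],
    [0, 0, 0],
    [0, 0, 0],
    [0, 0, 0],
    [0, 0, 0],
    [0, 0, 0],
  ],
)

```text
clock: 16.25
tcp_pos: [0.5283, -0.3049, 0.0756]
orientation: [2.255, 2.187, 0.0]
contact_force: [0.7, 0.1, -3.0]
grip_width: 0.0644
```

carry_out(
  offset=[
    [0, 0, 0.002],
    [0, 0, 0.004],
    [0, 0, 0.005],
    [0, 0, 0.005],
    [0, 0, 0.005],
  ],
  turn=[
    [0, 0, 0],
    [0, 0, 0],
    [0, 0, 0],
    [0, 0, 0],
    [0, 0, 0],
  ],
)

```text
clock: 16.75
tcp_pos: [0.5282, -0.3049, 0.073]
orientation: [2.255, 2.187, 0.0]
contact_force: [-0.6, 0.7, 0.2]
grip_width: 0.0645
```

Resting on the floor. Release.

carry_out(
  offset=[
    [0, 0, 0],
    [0, 0, 0],
    [0, 0, 0],
    [0, 0, 0],
    [0, 0, 0],
    [0, 0, 0],
    [0, 0, 0],
    [0, 0, 0],
  ],
  turn=[
    [0, 0, 0],
    [0, 0, 0],
    [0, 0, 0],
    [0, 0, 0],
    [0, 0, 0],
    [0, 0, 0],
    [0, 0, 0],
    [0, 0, 0],
  ],
  hand=0,
)

```text
clock: 17.55
tcp_pos: [0.5281, -0.3048, 0.0728]
orientation: [2.255, 2.187, 0.0]
contact_force: [0.2, 0.6, -0.2]
grip_width: 0.0855
```

carry_out(
  offset=[
    [0, 0, -0.02],
    [0, 0, -0.06],
    [0, 0, -0.11],
    [0, 0, -0.18],
    [0, 0, -0.25],
    [0, 0, -0.32],
    [0, 0, -0.4],
    [0, 0, -0.4],
  ],
  turn=[
    [0, 0, 0],
    [0, 0, 0],
    [0, 0, 0],
    [0, 0, 0],
    [0, 0, 0],
    [0, 0, 0],
    [0, 0, 0],
    [0, 0, 0],
  ],
)

```text
clock: 18.35
tcp_pos: [0.531, -0.3059, 0.28]
orientation: [2.247, 2.18, 0.006]
contact_force: [1.6, -0.5, 1.2]
grip_width: 0.0852
```

carry_out(
  offset=[
    [0.1, 0, 0],
    [0.2, 0, 0],
    [0.3, 0, 0],
    [0.4, 0, 0],
    [0.4, 0, 0],
    [0.4, 0, 0],
    [0.4, 0, 0],
  ],
  turn=[
    [0, 0, 0],
    [0, 0, 0],
    [0, 0, 0],
    [0, 0, 0],
    [0, 0, 0],
    [0, 0, 0],
    [0, 0, 0],
  ],
)

```text
clock: 19.05
tcp_pos: [0.534, -0.1062, 0.2728]
orientation: [2.256, 2.185, -0.001]
contact_force: [-0.6, -0.9, -0.3]
grip_width: 0.0851
```

```bash
python3 -c "
from h import *
f=imaging.grab_frame('top'); save(f,'e1'); o=r.get_obs();print(o['tcp_pos'],o['contact_force'],o['grip_width'],o['clock'])
for q in ['mallet_head','stone_red','jar','brush','drawer_open']:
  for d in look_for(q,'top')[:1]: print(q,d['score'],w(f,d['xyz']))"
```

```text
[ 0.53400973 -0.10661954  0.27273623] [ 0.07069291 -0.29962472 -0.67341448] 0.0855691193635718 19.1
mallet_head 0.74 [ 0.52768674 -0.4133501   0.0776873 ]
stone_red 0.75 [0.75115855 0.07105836 0.03344299]
jar 0.84 [ 0.76301826 -0.05692608  0.08130257]
brush 0.76 [0.71951907 0.2594135  0.01345331]
drawer_open 0.68 [ 0.50914756 -0.44975678  0.02370774]
```

View pics/e1.png

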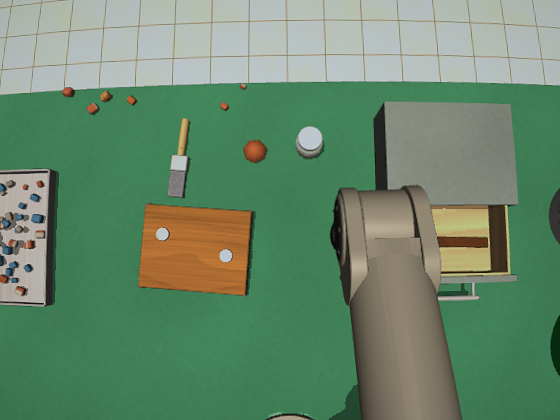

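Both pegs are flush at (162,234) and (226,256), the bystanders haven't moved, and the handle end is in the drawer at (488,242). The arm hides the head, so one check from the scene camera.

```bash
python3 -c "
from h import *
f=imaging.grab_frame('top'); print(plane(f,488,242,.077))
s=imaging.grab_frame('scene'); cv2.imwrite('pics/e2.png',cv2.resize(s['pixels'][110:420,90:430,::-1],None,fx=1.9,fy=1.9))
for d in look_for('mallet_head','scene')[:1]: print(d['score'],w(s,d['xyz']))"
```

```text
[ 0.5216583  -0.47245545  0.077     ]
0.65 [ 0.53768715 -0.33237238  0.07878269]
```

View pics/e2.png

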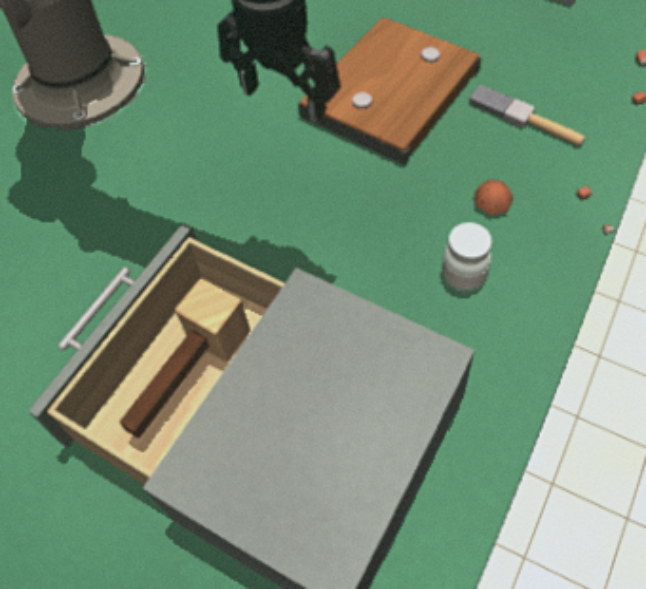

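The mallet stands wholly inside the drawer, the pegs are home and the gripper is clear. Handing in.

```bash
python3 -c "
from h import *
print(r.hand_in())"
```

```text
the job is handed in; nothing more can be done
None
```

I drove both stop pegs home with the mallet, set it down inside the open drawer and let go. I handed the job in at about 19 s on the clock, and no verdict was reported.

- **Pegs:** I gripped the mallet by its head and pressed each peg down until the force rose to about 30–35 N with the tool at z ≈ 0.099 m. That matches the peg top at its home height of 48 mm. Later pictures from both cameras show both peg heads sitting on the board.
- **Mallet:** I lowered it until the tool force fell to about 0 N, opened the fingers and backed away. The last scene picture shows it standing wholly inside the drawer. The handle end measured (0.522, -0.472), as planned, about 0.10 m from the drawer's middle in y. The head is at about (0.528, -0.305), taken from the release pose.
- **Bystanders:** the networks put the stone, jar and brush within about 6 mm of where they started.
- **Disagreements:**
  - In the first pictures, the scene camera placed the pegs about 10 mm from the top camera's fix. The sides of the peg heads showing in that view explain it, so I used the top camera.
  - At the end, the arm hid the mallet head from the top camera, so its network estimate (y ≈ -0.41) fell on the visible handle. The scene camera's estimate (y ≈ -0.33) and picture agree better with the release pose.

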